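# Find the cleaned tube rack by its stamp and send it to dispatch

## Robot

A 7-joint arm with a two-finger parallel gripper is mounted at the origin on the work surface. World frame = base frame: x ahead of the robot, y to its left, z up, the work surface at z = 0. Lengths are in m, angles in rad, forces in N, time in s.
With the tool pointing down it reaches from about 0.425 to 0.875 m from the base axis. Payload 4.7 kg.
Tool frame: the origin (TCP) lies at the very end of the fingers, on their centre line; the grasp point (between the pads) lies 19 mm behind it; z points along the fingers, y is the direction in which the jaws open and shut (so a half turn about z gives the same grasp; the last joint's range is limited). The gripper opens to 87 mm and grips with 3 to 60 N. Pads are 19 mm wide; open, the fingers measure 117 mm over their backs; the gripper's body (75 mm by 190 mm) begins 51 mm behind the grasp point.
Start: joints at [1.299, 0.321, -0.07, 1.45, 0.023, 1.371, -0.057], TCP at [0.183, -0.624, 0.223] pointing down, gripper open.
Joint ranges: [-2.86, 2.86], [-0.3, 2.09], [-1.38, 1.24], [0.06, 2.45], [-1.56, 4.7], [0.09, 2.05], [-2.69, 2.69]. Speed limits (rad/s): [2.57, 2.57, 3.14, 3.14, 3.14, 3.14, 3.14].

## Interface

Orientations are given as a rotation vector (axis times angle).
In Python, from bench import * gives the robot as it stands.
- The arm moves only by the shell command python3 -m jog 'ROWS' [OPENING] [FORCE]. ROWS is JSON, a list of rows, each a list of 4 numbers: the shift along the world's x, y, z in mm, then the turn about the world's z in rad. In form: [[x, y, z, twist], ...]. A call has exactly 8 rows; each row is the pose to reach, as a shift and turn from the pose commanded when the call began; what a row does not reach only later rows make up. A row lasts 1/8 s, in which the tool goes at most 62.5 mm and 10.7 degrees, less where a joint would pass 70% of its speed; a pose out of reach is approached as far as the arm can. A call with a gripper value outside its range is refused whole. OPENING is the opening, from -1 (shut) to 1 (fully open), set as the call begins (- or left out, the last holds). The fingers move at their own pace and stop on an object; FORCE is the grip in N (left out, the last holds). Time passes only in rows, so rows that repeat a pose let the fingers close, or fill a call up. It gives the time, the measured TCP pose, the force and the opening at its end, in the units of the state.
- get_state(): the state, without advancing time (a new reading comes with each control period).
- get_image(name): name is "scene" or "top" or "wrist"; returns a dict with "image" (480x640x3 uint8, red, green, blue), "fx", "fy", "cx", "cy" (pixels), "position" and "rotation" of the camera in the world; the wrist camera has in their place "tool_from_camera" (4x4, takes a point from camera to tool coordinates, whose origin is the TCP and whose axes are the flange's). Camera axes: x right, y down, z forward; pixel columns grow to the right and rows downward; lengths in m; the calibration is good to about 2 mm. A picture is of the moment at which its call begins: read the wrist's pose just before it. There is no depth.
- close_job(): hands the job in, once; it reports no verdict.
The state is a dict: "time": time; "joint_positions": joint angles; "qd": joint speeds; "joint_torque": joint torques, N m; "position": TCP position; "tool_rot": TCP orientation; "ft_force": force on the tool from outside, world axes, zero at the start; "torque": the same for the moment, N m; "grip_width": opening from 0.0 (shut) to 1.0 (fully open).
Only numpy, scipy, OpenCV 4.12 (cv2) and the standard library are available. Lean on these libraries where they do the work, as an engineer would, in place of code of your own. Each camera call takes 0.05 s, during which the arm holds its last target. There are 200 camera calls.

## Task

Tip both empty white tube racks over towards the robot, so that each lies on its long near side and shows its underside to the far side of the bench: one of them has the round green 'cleaned' stamp there. When both are down, push the stamped rack, lying as it is, forward away from the robot until the whole of it is just past the yellow dispatch line, and leave the other rack lying where it tipped. Use the fingers only to pull and push: never lift or carry a rack, and do not disturb the other things on the bench.

Things in the scene. Friction and masses are not known exactly. Their poses are not given: they have to be found in the camera images.
- rack_stamped: Empty white plastic box rack for 3 x 9 tubes, 64 mm deep (its x), 178 long (y), 100 tall (z), 0.2-0.42 kg; closed smooth walls, grid of 12 mm holes on top (fingers do not fit in), flat solid base with a round green stamp (52 mm) in the middle of its underside. Stands in either place, left or right. Origin: centre of the underside; z up, +x out of its far long wall (yaw within 15 degrees), y along its length.
- rack_plain: Same rack, alike from outside, same axes and origin, but a bare underside. How both tip: drawn towards the robot by the top 15 mm of the far long wall, a rack turns about its near bottom edge with little sliding (bench friction 0.5-0.8), passes its balance at about 34 degrees and drops onto its near long wall, its own x then up, grid facing the robot, underside facing away.
- rack_stamped_center (a point): Centre of the stamped rack's volume, 50 mm above its underside: 50 mm above the bench when upright, 32 mm when it lies on its side. On its side the rack is 64 mm high, 100 mm from grid face to underside, 178 mm long.
- rack_plain_center (a point): Centre of the plain rack's volume, 50 mm above its underside; heights as for the stamped rack.
- rack_stamped_top_l (a point): Stamped rack: middle of the end edge of the grid face at its own +y end (x 0, y +89, z +100 mm in the rack). With the rack on its side the grid face is the trailing face when it is pushed forward.
- rack_stamped_top_r (a point): Stamped rack: the same at its own -y end (x 0, y -89, z +100 mm).
- dispatch_line: Flat strip of yellow tape stuck on the bench, 25 mm wide, 840 mm long, under 1 mm thick, running left to right beyond the racks. Origin: its middle; x points across it, away from the robot (the dispatch side), y along it.
- tube_stand: Blue round weighted stand, 42 mm across, holding one yellow-capped blood tube, 107 mm tall in all, standing loose between the two racks; origin at the centre of its foot. Leave alone.
- marker: White marker pen with a blue cap, 132 mm long, 15 mm thick, lying loose roughly along x in the middle, nearer the robot than the racks; origin near its middle, on the bench. Leave alone.
- full_rack: Small white rack, 54 x 146 mm, 101 mm tall, full of yellow-capped tubes, already standing on the dispatch side in the middle; origin at the centre of its underside. Leave alone.
- pump_bottle: Hand-gel pump bottle, 68 mm across, 195 mm tall, on the right; origin at the centre of its foot. Leave alone.
- sharps_tub: Yellow tub with a red lid, 132 mm across, 142 mm tall, on the right; origin at the centre of its foot. Leave alone.
- glove_box: Light blue box of gloves, 125 x 240 x 75 mm, on the left; origin at the centre of its underside. Leave alone.

How it is judged:
On the way, in this order (a step that is already met when the one before it is completed fails the run):
1. both racks lie still on their near long sides, undersides away from the robot, short of the dispatch line (angle between each of rack_stamped, rack_plain's own x axis and vertical below 0.15 rad and linear speed of each of rack_stamped, rack_plain below 0.02 m/s and angular speed of each of rack_stamped, rack_plain below 0.1 rad/s and x of each of rack_stamped, rack_plain in the frame of dispatch_line below 0 m), for 0.2 s.
2. the whole of the stamped rack is past the dispatch line (x of rack_stamped_top_l in the frame of dispatch_line between 0 and 0.06 m and x of rack_stamped_top_r in the frame of dispatch_line between 0 and 0.06 m and y of rack_stamped_center in the frame of dispatch_line between -0.42 and 0.42 m and angle between rack_stamped's own x axis and vertical below 0.15 rad), for 0.2 s.
At the end, for the whole second after the job is handed in: Both racks rest on their near long sides (within 0.15 rad). Both ends of the stamped rack's grid face are 0 to 60 mm past the middle of the dispatch tape, between the tape's ends. The plain rack lies short of the tape, its centre within 150 mm of its start (tipping moves it about 85 mm) (all of step 2 and angle between rack_plain's own x axis and vertical below 0.15 rad and x of rack_plain in the frame of dispatch_line below 0 m and linear speed of each of rack_stamped, rack_plain below 0.02 m/s and angular speed of each of rack_stamped, rack_plain below 0.1 rad/s and distance of rack_plain_center from where it was at the start of the episode below 0.15 m and height (world z) of each of rack_stamped_center, rack_plain_center below 0.04 m); the robot touches nothing.
It fails at once if a rack is lifted or carried off the bench (height (world z) of any of rack_stamped_center, rack_plain_center above 0.075 m or (height (world z) of rack_stamped_center above 0.055 m and angle between rack_stamped's own x axis and vertical below 0.15 rad) or (height (world z) of rack_plain_center above 0.055 m and angle between rack_plain's own x axis and vertical below 0.15 rad)).
It fails at once if the plain rack is pushed over the dispatch line (x of rack_plain_center in the frame of dispatch_line above 0 m).
It fails at once if another thing on the bench is moved by more than 30 mm or knocked over (distance of any of tube_stand, marker, full_rack, pump_bottle, sharps_tub, glove_box from where it was at the start of the episode above 0.03 m or angle between any of tube_stand, marker, full_rack, pump_bottle, sharps_tub, glove_box's own z axis and vertical above 0.35 rad).
It also fails if it takes over 64 s, if anything falls off the work surface, if the arm or the gripper's body presses on something with over 40 N, if the wrist force passes 120 N, or if a joint passes its speed limit or range.

## Working session

There is one attempt and no reset: what is moved stays moved. The work goes in short steps, Python scripts to look and compute and a shell command to move; the robot and the scene stay as the last step left them, time stands still between calls to the robot, and variables do not carry over. Pictures are saved under pics/ and viewed, about 8 in all and at most 12, crops included, and the job is handed in when it is done.

```bash
mkdir -p pics; cat > h.py <<'E'
from bench import *
import numpy as np, cv2
def shot(n,f):
    d=get_image(n); cv2.imwrite('pics/'+f,d['image'][:,:,::-1]); return d
def ray(d,u,v,z):
    r=np.array(d['rotation'])@np.array([(u-d['cx'])/d['fx'],(v-d['cy'])/d['fy'],1]); p=np.array(d['position'])
    return p+r*(z-p[2])/r[2]
E
python3 - <<'E'
from h import *
import pickle
s=get_state();print(s['time'],s['position'],s['tool_rot'],s['grip_width'])
for n in('scene','top'):
    d=shot(n,n+'0.png');pickle.dump(d,open(n+'.pkl','wb'));print(n,d['position'],d['rotation'],d['fx'])
E
```

```text
0.0 [ 0.18305645 -0.62309926  0.22144388] [-3.10767147e+00 -4.47228991e-01  5.88941557e-04] 1.0009285118028561
scene [ 1.18891285 -0.44892892  1.09619535] [-2.2972683  -1.09961714  0.38648109] 507.1588615813854
top [3.59441303e-01 4.48653831e-04 1.64099933e+00] [-2.13141066  2.13564005 -0.16595904] 613.1998967318731
```

View pics/top0.png

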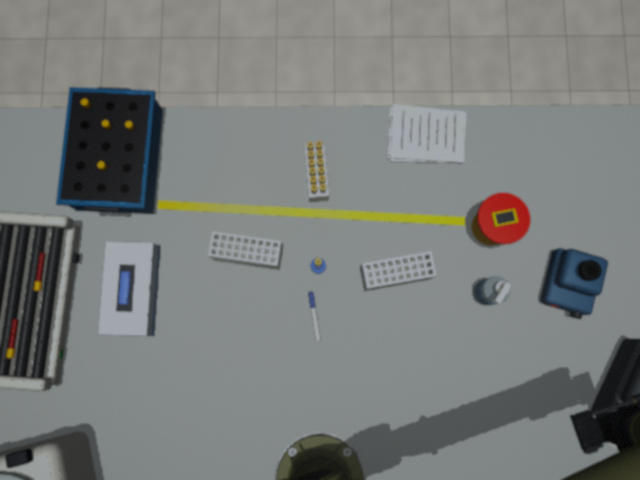

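View pics/scene0.png

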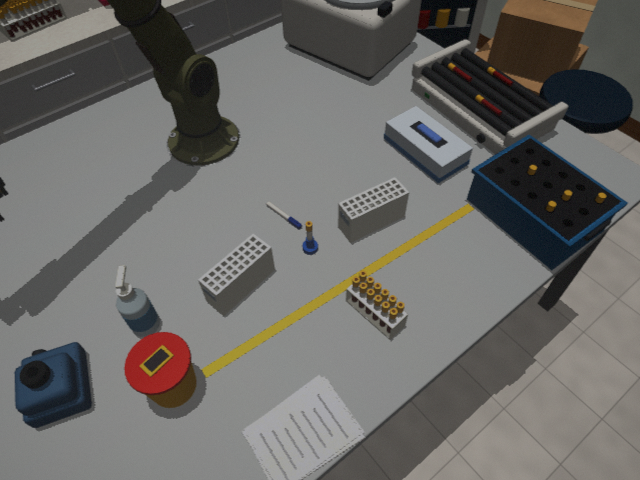

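The top view shows the racks at about (245,249) and (399,270), with the stand at (318,265), the marker at (314,315), the tape at row ~213, the full rack at (316,170) and the tub at (503,218). The scene view agrees. Next I turn these into positions.

```bash
sed -i "s/np.array(d\['rotation'\])@/cv2.Rodrigues(np.array(d['rotation'],float))[0]@/" h.py
cat > rk.py <<'E'
from h import *
def rects(d,boxes,z,thr=150):
    im=d['image'].astype(int); out=[]
    for (x0,y0,x1,y1) in boxes:
        c=im[y0:y1,x0:x1]; m=((c.min(2)>thr)&(c.max(2)-c.min(2)<40)).astype(np.uint8)
        m=cv2.morphologyEx(m,cv2.MORPH_CLOSE,np.ones((5,5)))
        k=max(cv2.findContours(m,0,1)[0],key=cv2.contourArea).reshape(-1,2)+[x0,y0]
        w=np.array([ray(d,u,v,z)[:2] for u,v in k],np.float32)
        (c0,s,a)=cv2.minAreaRect(w); b=cv2.boxPoints((c0,s,a)); out.append((np.array(c0),s,b))
    return out
E
python3 - <<'E'
from rk import *
import pickle
d=pickle.load(open('top.pkl','rb'))
print(d['image'][280:300,420,:].min(), d['image'][258,330],d['image'][249,214],d['image'][264,366])
for t in (165,180,195):
  for c,s,b in rects(d,[(195,222,295,280),(350,240,450,300)],0.1,t):
    print(t,c.round(4),np.round(s,3),b.round(3).tolist())
for n,u,v,z in(('tapeL',160,205,0),('tapeM',314,213,0),('tapeR',464,221,0),('stand',318,267,.0),('cap',319,260,.107),('markfar',311,292,.0),('marknear',318,339,0),('fullTopnearL',308,198,.09),('fullnearR',328,197,.09),('pump',487,290,.1),('pumpnozzle',503,290,.19),('tubL',478,218,.142),('tubnear',503,243,.142),('gloveR',154,243,.075),('glovenear',153,335,.075)): print(n,ray(d,u,v,z).round(3))
E
```

```text
98 [136 141 140] [133 137 138] [151 156 161]Traceback (most recent call last):
  File "<stdin>", line 6, in <module>
  File "rk.py", line 7, in rects
    k=max(cv2.findContours(m,0,1)[0],key=cv2.contourArea).reshape(-1,2)+[x0,y0]
      ~~~^^^^^^^^^^^^^^^^^^^^^^^^^^^^^^^^^^^^^^^^^^^^^^^^
ValueError: max() iterable argument is empty
```

```bash
python3 - <<'E'
from rk import *
import pickle
d=pickle.load(open('top.pkl','rb'));im=d['image']
print(im[225:275,235].mean(1).round().astype(int).tolist());print(im[245:300,400].mean(1).round().astype(int).tolist())
for t in (150,158,166,174):
  try:
   for c,s,b in rects(d,[(195,222,295,280),(350,240,450,300)],0.1,t):
    print(t,c.round(4),np.round(s,3),b.round(3).tolist())
  except Exception as e: print(t,e)
for n,u,v,z in(('tapeL',160,205,0),('tapeM',314,213,0),('tapeR',464,221,0),('stand',318,267,.0),('cap',319,260,.107),('markfar',311,292,.0),('marknear',318,339,0),('fullTopnearL',308,198,.09),('fullnearR',328,197,.09),('pump',487,290,.1),('pumpnozzle',503,290,.19),('tubL',478,218,.142),('tubnear',503,243,.142),('gloveR',154,243,.075),('glovenear',153,335,.075)): print(n,ray(d,u,v,z).round(3))
E
```

```text
[139, 139, 138, 139, 139, 139, 138, 138, 142, 150, 157, 158, 155, 152, 150, 149, 152, 157, 158, 153, 143, 136, 133, 134, 145, 155, 152, 139, 127, 121, 125, 135, 150, 153, 140, 115, 98, 97, 112, 126, 136, 140, 138, 139, 138, 139, 139, 139, 140, 139]
[140, 140, 138, 139, 140, 139, 139, 138, 140, 140, 142, 152, 160, 163, 162, 155, 145, 140, 144, 154, 160, 154, 141, 132, 126, 126, 140, 154, 159, 150, 138, 126, 119, 125, 142, 157, 155, 132, 104, 104, 121, 136, 138, 138, 139, 139, 139, 139, 139, 139, 139, 138, 139, 140, 138]
150 [0.5828 0.1901] [0.174 0.061] [[0.5389999747276306, 0.10899999737739563], [0.5989999771118164, 0.0989999994635582], [0.6259999871253967, 0.2709999978542328], [0.5659999847412109, 0.2809999883174896]]
150 [ 0.5273 -0.2026] [0.062 0.175] [[0.4819999933242798, -0.12200000137090683], [0.5120000243186951, -0.2939999997615814], [0.5730000138282776, -0.28299999237060547], [0.5419999957084656, -0.11100000143051147]]
158 [0.5477 0.1287] [0. 0.] [[0.5479999780654907, 0.1289999932050705], [0.5479999780654907, 0.1289999932050705], [0.5479999780654907, 0.1289999932050705], [0.5479999780654907, 0.1289999932050705]]
158 [ 0.5077 -0.1305] [0.043 0.023] [[0.48399999737739563, -0.12399999797344208], [0.48899999260902405, -0.1459999978542328], [0.531000018119812, -0.13699999451637268], [0.5270000100135803, -0.11500000208616257]]
166 max() iterable argument is empty
174 max() iterable argument is empty
tapeL [0.715 0.435 0.   ]
tapeM [0.691 0.013 0.   ]
tapeR [ 0.668 -0.395  0.   ]
stand [0.543 0.002 0.   ]
cap [ 0.549 -0.     0.107]
markfar [0.476 0.021 0.   ]
marknear [0.352 0.003 0.   ]
fullTopnearL [0.713 0.028 0.09 ]
fullnearR [ 0.715 -0.024  0.09 ]
pump [ 0.473 -0.421  0.1  ]
pumpnozzle [ 0.467 -0.434  0.19 ]
tubL [ 0.649 -0.396  0.142]
tubnear [ 0.586 -0.454  0.142]
gloveR [0.598 0.426 0.075]
glovenear [0.363 0.419 0.075]
```

Both rects match the known 178 × 64 mm size. The left rack is at (0.583, 0.190) with yaw −0.155, and the right one at (0.527, −0.203) with yaw +0.178. The tape normal has yaw −0.057. I go behind the right rack first.

```bash
python3 -m jog '[[0,10,30,0],[40,50,50,-0.02],[85,92,50,-0.04],[130,135,50,-0.06],[175,178,50,-0.08],[220,223,50,-0.1],[265,270,50,-0.108],[305,315,50,-0.108]]' 1 && python3 -m jog '[[40,45,0,0],[85,90,0,0],[102,118,0,0],[102,118,-50,0],[102,118,-105,0],[102,118,-150,0],[102,118,-180,0],[102,118,-182,0]]'
```

```text
time: 1.1
position: [0.4882, -0.3081, 0.2723]
tool_rot: [-3.129, -0.278, 0.001]
ft_force: [0.8, -0.7, -0.1]
grip_width: 1.002
time: 2.1
position: [0.5869, -0.1912, 0.0875]
tool_rot: [-3.127, -0.279, 0.009]
ft_force: [0.9, -0.0, -0.2]
grip_width: 1.001
```

```bash
python3 - <<'E'
from h import *
s=get_state();p=s['position'];R=cv2.Rodrigues(np.array(s['tool_rot'],float))[0];print(p,R[:,1],s['ft_force'])
d=get_image('wrist');T=np.array(d['tool_from_camera']);print(T.round(3).tolist());cv2.imwrite('pics/w1.png',d['image'][:,:,::-1])
shot('scene','s1.png')
E
```

```text
[ 0.58690164 -0.19117258  0.0875161 ] [ 0.17689838 -0.98422441 -0.00304424] [ 0.91719061 -0.01175643 -0.19533536]
[[-0.001, -0.963, -0.268, 0.074], [1.0, -0.001, -0.0, 0.0], [-0.0, -0.268, 0.963, -0.163], [0.0, 0.0, 0.0, 1.0]]
```

View pics/s1.png

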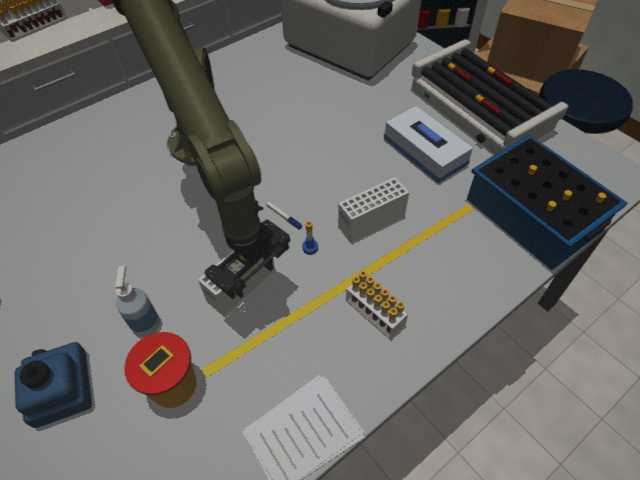

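The scene shows the gripper around (245,260), with its fingers behind the far wall of the right rack. Now I pull gently.

```bash
python3 -m jog '[[-12,-2,0,0],[-20,-4,0,0],[-26,-5,0,0],[-32,-6,2,0],[-38,-7,4,0],[-44,-8,7,0],[-50,-9,10,0],[-55,-10,12,0]]' && python3 -m jog '[[-5,-1,2,0],[-10,-2,3,0],[-15,-3,5,0],[-20,-4,6,0],[-25,-5,8,0],[-30,-6,10,0],[-30,-6,10,0],[-30,-6,10,0]]' && python3 -c "
from h import *
shot('scene','s2.png')"
```

```text
time: 3.2
position: [0.5332, -0.2018, 0.1023]
tool_rot: [-3.129, -0.279, 0.002]
ft_force: [0.8, -0.5, -0.1]
grip_width: 1.001
time: 4.2
position: [0.5044, -0.2077, 0.1126]
tool_rot: [3.129, 0.279, 0.0]
ft_force: [0.6, -0.0, -0.0]
grip_width: 1.002
```

View pics/s2.png

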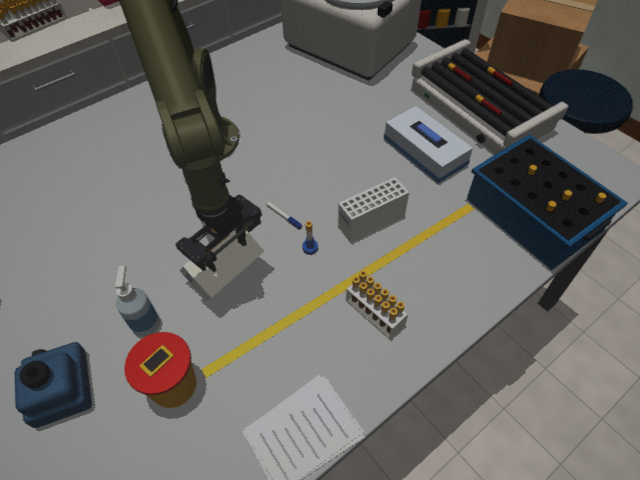

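The right rack no longer shows its grid from above and seems to be down. I move on to the left rack and check both from above.

```bash
python3 -m jog '[[0,0,55,0],[10,0,108,0],[30,50,108,-0.06],[50,100,108,-0.12],[70,150,108,-0.18],[90,200,108,-0.24],[110,250,108,-0.3],[130,300,108,-0.333]]' && python3 -m jog '[[5,45,0,0],[10,88,0,0],[10,88,-10,0],[10,88,-60,0],[10,88,-110,0],[10,88,-132,0],[10,88,-132,0],[10,88,-132,0]]' && python3 -c "
from h import *
shot('top','t3.png')"
```

```text
time: 5.25
position: [0.635, 0.0939, 0.2205]
tool_rot: [3.132, -0.246, 0.0]
ft_force: [1.4, -0.1, 0.7]
grip_width: 1.002
time: 6.25
position: [0.6458, 0.1807, 0.0909]
tool_rot: [-3.131, 0.244, -0.005]
ft_force: [-0.3, 0.6, 0.1]
grip_width: 1.002
```

View pics/t3.png

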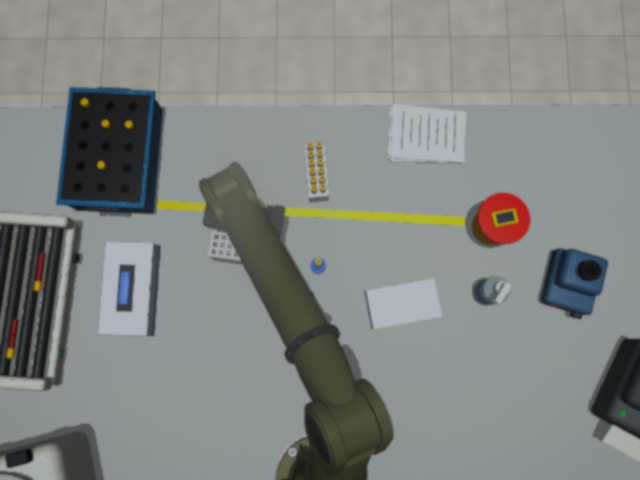

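The right rack lies flat at (403,303). Next I tip the left one.

```bash
python3 -m jog '[[-12,2,-3,0],[-21,3,-3,0],[-27,4,-3,0],[-33,5,-1,0],[-39,6,2,0],[-45,7,5,0],[-51,8,8,0],[-57,9,10,0]]' && python3 -m jog '[[-5,1,2,0],[-10,2,3,0],[-15,2,5,0],[-20,3,6,0],[-25,4,8,0],[-30,5,10,0],[-30,5,12,0],[-30,5,12,0]]' && python3 -m jog '[[0,0,50,0],[0,0,100,0],[20,-50,140,0],[20,-100,160,0],[20,-150,160,0],[20,-170,160,0],[20,-170,160,0],[20,-170,160,0]]' && python3 - <<'E'
from rk import *
import pickle
d=shot('top','t4.png');pickle.dump(d,open('top4.pkl','wb'))
e=shot('scene','s4.png')
cv2.imwrite('pics/c4.png',np.hstack([d['image'][180:360,180:480],e['image'][150:330,160:460]])[:,:,::-1])
E
```

```text
time: 7.3
position: [0.5862, 0.1893, 0.0983]
tool_rot: [3.132, -0.244, -0.002]
ft_force: [0.6, 0.3, 1.3]
grip_width: 0.997
time: 8.3
position: [0.5576, 0.1942, 0.1109]
tool_rot: [-3.132, 0.244, -0.001]
ft_force: [-0.7, 0.7, -0.2]
grip_width: 1.004
time: 9.3
position: [0.5772, 0.0261, 0.2706]
tool_rot: [-3.131, 0.24, 0.0]
ft_force: [-0.4, 0.4, 1.2]
grip_width: 1.003
```

View pics/c4.png

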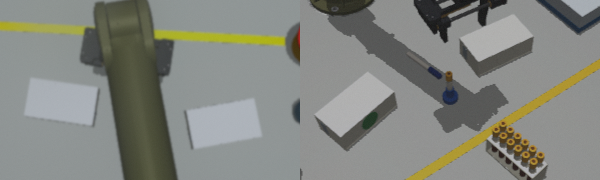

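Both racks are down. The green stamp shows on the right rack's underside (crop (370,118), so scene (230,268)), and the left underside is bare. I measure the right one.

```bash
python3 - <<'E'
from rk import *
import pickle
d=pickle.load(open('top4.pkl','rb'))
im=cv2.imread('pics/s4.png').astype(int)
g=(im[:,:,1]-np.maximum(im[:,:,0],im[:,:,2])>25);g[:, :150]=0
v,u=np.nonzero(g[150:340]);print('green',len(u),u.mean(),v.mean()+150)
for t in(150,160):
  for c,s,b in rects(d,[(195,240,285,310),(360,270,450,335)],.064,t): print(t,c.round(4),np.round(s,3),b.round(3).tolist())
print(get_state()['position'])
E
```

```text
green 0 nan nan
150 [0.5012 0.2031] [0.179 0.102] [[0.43700000643730164, 0.12200000137090683], [0.5379999876022339, 0.10700000077486038], [0.5649999976158142, 0.2840000092983246], [0.46399998664855957, 0.29899999499320984]]
150 [ 0.4436 -0.2184] [0.104 0.179] [[0.37599998712539673, -0.13899999856948853], [0.40799999237060547, -0.3160000145435333], [0.5109999775886536, -0.296999990940094], [0.4790000021457672, -0.12099999934434891]]
160 [0.5005 0.2026] [0.175 0.098] [[0.4399999976158142, 0.12300000339746475], [0.5360000133514404, 0.10899999737739563], [0.5609999895095825, 0.28200000524520874], [0.4650000035762787, 0.29600000381469727]]
160 [ 0.4436 -0.2175] [0.099 0.175] [[0.3790000081062317, -0.14000000059604645], [0.4099999964237213, -0.31200000643730164], [0.5080000162124634, -0.29499998688697815], [0.47699999809265137, -0.12300000339746475]]
[0.577191   0.02644605 0.27056207]<stdin>:6: RuntimeWarning: Mean of empty slice.
  ret = ret.dtype.type(ret / rcount)
```

```bash
python3 -m jog '[[-30,-40,0,0.05],[-62,-80,0,0.1],[-97,-120,0,0.16],[-130,-160,0,0.22],[-165,-205,0,0.28],[-200,-245,0,0.333],[-207,-257,0,0.333],[-207,-257,-40,0.333]]' && python3 -m jog '[[0,0,-50,0],[0,0,-95,0],[0,0,-100,0],[0,0,-100,0],[0,0,-100,0],[0,0,-100,0],[0,0,-100,0],[0,0,-100,0]]'
```

```text
time: 10.4
position: [0.3726, -0.2339, 0.233]
tool_rot: [3.125, 0.277, 0.009]
ft_force: [1.0, -0.7, -1.5]
grip_width: 0.995
time: 11.4
position: [0.3704, -0.2329, 0.1309]
tool_rot: [3.129, 0.279, 0.001]
ft_force: [-0.0, 0.4, -0.5]
grip_width: 1.003
```

```bash
python3 -m jog '[[0,0,-40,0],[0,0,-75,0],[0,0,-95,0],[0,0,-105,0],[0,0,-111,0],[0,0,-111,0],[0,0,-111,0],[0,0,-111,0]]'
```

```text
time: 12.4
position: [0.3707, -0.233, 0.0202]
tool_rot: [3.128, 0.279, 0.001]
ft_force: [0.1, -0.1, -0.0]
grip_width: 0.998
```

```bash
python3 -m jog '[[12,2,0,0],[25,4,0,0],[42,6,0,-0.01],[60,8,0,-0.03],[78,9,0,-0.05],[96,10,0,-0.07],[114,11,0,-0.09],[132,12,0,-0.11]]' && python3 -m jog '[[18,1,0,-0.02],[36,2,0,-0.04],[54,3,0,-0.06],[72,4,0,-0.08],[90,4,0,-0.1],[108,5,0,-0.12],[120,5,0,-0.125],[120,5,0,-0.125]]' && python3 - <<'E'
from rk import *
d=shot('top','t5.png');im=d['image'].astype(int)
m=(np.minimum(im[:,:,0],im[:,:,1])-im[:,:,2]>60);m[:195]=0;m[230:]=0;m[:,:165]=0;m[:,462:]=0
v,u=np.nonzero(m);p=np.polyfit(u,v,1)
for x in(165,314,400,460): print('tape',ray(d,x,np.polyval(p,x),0).round(4))
for c,s,b in rects(d,[(330,130,470,280)],.064,150): print(c.round(4),np.round(s,3),b.round(3).tolist())
E
```

```text
time: 13.4
position: [0.5021, -0.2203, 0.0193]
tool_rot: [-3.139, -0.106, 0.005]
ft_force: [-6.0, 1.6, 6.0]
grip_width: 1.005
time: 14.4
position: [0.6239, -0.2149, 0.0193]
tool_rot: [-3.14, 0.088, -0.002]
ft_force: [0.1, 1.2, 0.6]
grip_width: 1.004
tape [0.716 0.421 0.   ]
tape [0.6923 0.0128 0.    ]
tape [ 0.6787 -0.2213  0.    ]
tape [ 0.6693 -0.384   0.    ]
[ 0.86   -0.2885] [0.212 0.089] [[0.8149999976158142, -0.39399999380111694], [0.9039999842643738, -0.39500001072883606], [0.9049999713897705, -0.18199999630451202], [0.8159999847412109, -0.18199999630451202]]
```

View pics/t5.png

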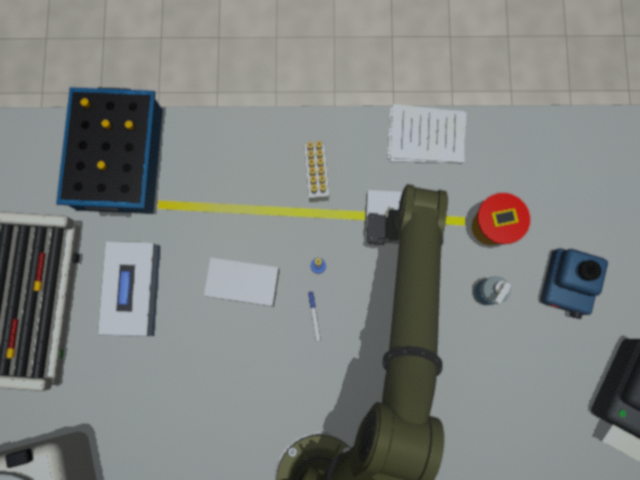

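The rack is square to the gripper with its corner at (367,192), and the tape fit agrees (x ≈ 0.679 at y = −0.22). I push the last 75 mm, then back off and look.

```bash
python3 -m jog '[[15,0,0,0],[30,0,0,0],[45,0,0,0],[57,0,0,0],[66,0,0,0],[72,0,0,0],[75,0,0,0],[75,0,0,0]]' && python3 -m jog '[[-10,0,0,0],[-30,1,0,0],[-50,2,10,0],[-50,2,60,0],[-50,2,120,0],[-100,2,180,0],[-150,2,200,0],[-200,2,200,0]]' && python3 -m jog '[[-20,-40,0,0],[-30,-90,0,0],[-40,-150,0,0],[-60,-200,0,0],[-80,-250,0,0],[-100,-280,0,0],[-100,-280,0,0],[-100,-280,0,0]]' && python3 - <<'E'
from rk import *
d=shot('top','t6.png');shot('scene','s6.png')
N=np.array([.9984,-.0565]);O=np.array([.6923,.0128])
for t in (150,160):
 for c,s,b in rects(d,[(335,168,465,280),(195,240,285,310)],.064,t): print(c.round(4),np.round(s,3),((b-O)@N).round(4),b.round(3).tolist())
E
```

```text
time: 15.45
position: [0.6977, -0.2156, 0.0197]
tool_rot: [3.14, -0.09, 0.001]
ft_force: [-0.8, 0.2, -0.3]
grip_width: 1.001
time: 16.45
position: [0.4969, -0.2142, 0.2229]
tool_rot: [3.137, -0.09, 0.009]
ft_force: [0.4, -0.6, 0.9]
grip_width: 1.002
time: 17.45
position: [0.3977, -0.4928, 0.2198]
tool_rot: [-3.14, 0.089, -0.002]
ft_force: [0.2, 0.7, -0.3]
grip_width: 1.0
[ 0.7544 -0.2164] [0.177 0.092] [0.0325 0.1247 0.1174 0.0251] [[0.7070000171661377, -0.30399999022483826], [0.7990000247955322, -0.3059999942779541], [0.8019999861717224, -0.12800000607967377], [0.7099999785423279, -0.12700000405311584]]
[0.5011 0.2026] [0.176 0.099] [-0.2588 -0.1598 -0.1444 -0.2435] [[0.4390000104904175, 0.12300000339746475], [0.5379999876022339, 0.1080000028014183], [0.5630000233650208, 0.28299999237060547], [0.46399998664855957, 0.296999990940094]]
[ 0.7569 -0.215 ] [0.173 0.09 ] [0.0343 0.1246 0.1204 0.0302] [[0.7089999914169312, -0.30000001192092896], [0.7990000247955322, -0.30300000309944153], [0.8050000071525574, -0.12999999523162842], [0.7149999737739563, -0.12700000405311584]]
[0.5007 0.2018] [0.171 0.094] [-0.2561 -0.1626 -0.1478 -0.2413] [[0.44200000166893005, 0.12399999797344208], [0.5350000262260437, 0.10999999940395355], [0.5590000152587891, 0.2800000011920929], [0.4659999907016754, 0.2930000126361847]]
```

View pics/t6.png

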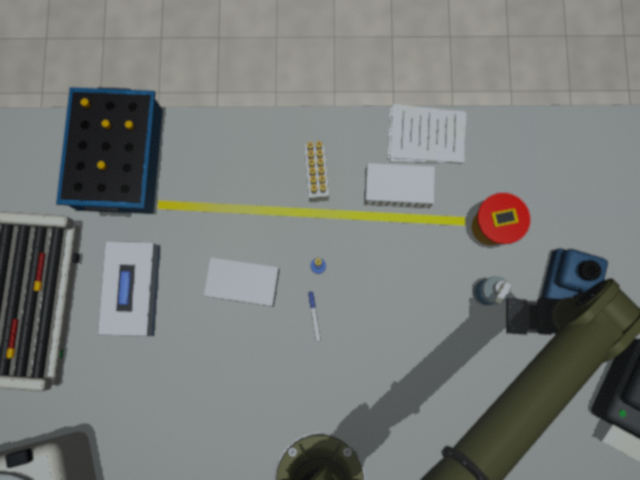

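The stamped rack lies past the tape: its grid face ends are about 25–34 mm beyond the tape's middle. The plain rack rests at (0.501, 0.203), about 84 mm from its start. The other things look unmoved and the gripper is clear.

```bash
python3 -c "
from bench import *
close_job()"
```

```text
the job is handed in; nothing more can be done
```

I tipped both racks onto their near long sides, then pushed the stamped one, which was on the right, past the dispatch line with the open fingers. I backed the arm clear and handed the job in at about 17.5 s. No verdict is reported.

**Stamped rack, last top view:** it lies flat, with both ends of its grid face about 25–34 mm past the middle of the tape (0–60 mm allowed). Its y is about −0.22 m. The measured depth came out at 92 mm instead of 100 because my crop cut off its far edge. The near edge, which decides the result, was fully in view.

**Plain rack, last top view:** it lies short of the tape, about 84 mm from where it started (150 mm allowed).

**Other things on the bench:** they look unmoved in the picture. I did not measure each one.

**Check that failed:** my colour mask for the green stamp found no pixels because the threshold was too strict. I identified the stamp by eye in the scene picture, where it was plain to see on the right rack and absent on the left.

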